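# Borescope into the port of a pressure-vessel shell

## Robot

A 6-joint arm with a two-finger parallel gripper is mounted at the origin on the work surface. World frame = base frame: x ahead of the robot, y to its left, z up, the work surface at z = 0. Lengths are in m, angles in degrees, forces in N, time in s.
With the tool pointing down it reaches from about 0.35 to 0.875 m from the base axis. Payload 4.2 kg.
Tool frame: the origin (TCP) lies between the finger pads; the fingertips stand 25 mm ahead of it and the grasp point (between the pads) lies 6 mm ahead of it (r.tips_ahead is the distance from the TCP to the fingertips, in m); z points along the fingers, y is the direction in which the jaws open and shut (so a half turn about z gives the same grasp; the last joint's range is limited). The gripper opens to 87 mm and grips with 3 to 60 N. Pads are 19 mm wide; open, the fingers measure 117 mm over their backs; the gripper's body (75 mm by 190 mm) begins 51 mm behind the grasp point.
Start: joints at [87.296, 22.042, 0.453, 0, -68.411, -14.817], TCP at [0.188, 0.596, 0.248] pointing down, gripper open.
Joint ranges: [-179.83, 179.83], [-69.29, 118.12], [-61.27, 80.66], [-181.25, 117.63], [-171.15, -9.14], [-177.46, 177.46]. Speed limits (degrees/s): [159.86, 159.86, 180, 180, 180, 180].

## Interface

Orientations are given as a 3x3 rotation matrix whose columns are the frame's x, y, z axes.
In Python, from station import r, vision, finish_job gives the robot as it stands.
- The arm moves only by the shell command python3 -m jog 'ROWS'. ROWS is a JSON object of lists of equal length, an entry for each row: "rot": the turn, a rotation vector about the world's x, y, z in degrees, a list of three; "delta_pos": the shift along the world's x, y, z in mm, a list of three; "grip": the opening in per cent of the stroke, from 0 (shut) to 100 (fully open). A call has 1 to 10 rows; each row shifts and turns the commanded pose from where the row before left it; what a row does not reach is not made up. A row lasts 1/12 s, in which the tool goes at most 41.7 mm and 7.16 degrees, less where a joint would pass 70% of its speed; a pose out of reach is approached as far as the arm can. A call with a gripper value outside its range is refused whole. The fingers move at their own pace and stop on an object; the grip force is fixed at half the most. Time passes only in rows, so rows that do not move let the fingers close. It gives the time, the measured TCP pose, the force and the opening at its end, in the units of the state.
- r.sense(): the state, without advancing time (a new reading comes with each control period).
- vision.capture(name): name is "scene" or "top" or "wrist"; returns a dict with "frame" (384x512x3 uint8, red, green, blue), "K" (3x3 intrinsics, pixels), "xyz" and "orientation" of the camera in the world. Camera axes: x right, y up, looking along -z (the intrinsics and any distortion apply to the point x, -y, -z); pixel columns grow to the right and rows downward; lengths in m; the calibration is good to about 2 mm. A picture is of the moment at which its call begins. There is no depth.
- finish_job(): hands the job in, once; it reports no verdict.
The state is a dict: "time_s": time; "joints": joint angles; "joint_velocities": joint speeds; "effort": joint torques, N m; "tcp_pos": TCP position; "ee_rot": TCP orientation; "wrist_force": force on the tool from outside, world axes, zero at the start; "moment": the same for the moment, N m; "gripper_width": opening from 0.0 (shut) to 1.0 (fully open).
Only numpy, scipy, OpenCV 4.12 (cv2) and the standard library are available. Lean on these libraries where they do the work, as an engineer would, in place of code of your own. Each camera call takes 0.05 s, during which the arm holds its last target. There are 200 camera calls.

## Task

Swing the hinged yoke of the inspection stand down over the neck of the grey pressure-vessel shell until it lies flat with its tab behind the keeper rim, so that the shell cannot tip. Then take the borescope (the tool with the eyepiece cup) out of the tool rack and lower its stem upright down the middle of the shell's open port, never touching the port, until the dark band on the stem is level with the port's top face. Finish while still holding the borescope there, centred, upright and still; do not shift the shell, and leave the other tools and things where they are.

Things in the scene. Friction and masses are not known exactly. Their poses are not given: they have to be found in the camera images.
- yoke (a joint): Hinge angle of the yoke, rad: 0 = shut (level, tab behind the keeper rim), 1.57 = upright, stop at 1.75; starts between 1.15 and 1.6. The stiff hinge stays at any angle it is left at; push the yoke all the way down (1 to 5 N at the free end); it stops dead at 0. Nothing stands behind it, so closed fingers can push it shut on its outer face.
- yoke_hinge (a point): Point on the yoke's hinge axis, mid-width, fixed to the stand, 145 mm above the table. x is level and points away from the shell, y runs along the hinge, z up. The shut yoke and the shell (axis 85 mm away) lie along -x. Stand: grey base 220 x 130 x 12 mm with a nest ring, hinge post at +x, keeper at -x, 150 to 176 mm from the hinge axis, up to 140 mm high.
- yoke_push (a point): Point on the yoke's outer (when shut, upper) face, mid-width, 142 mm from the hinge axis, where to push; z is that face's outward normal. The yoke is an aluminium plate 90 mm wide, 6 mm thick (hinge axis at mid thickness); its 60 mm hole for the shell's neck is 86 mm from the axis; it ends 163 mm from the axis in a 40 mm wide tab turned down 22 mm. Shut, the neck stands 19 mm above it.
- shell: Loose pressure-vessel shell standing port up in the nest of the stand: grey primed, 100 mm in diameter, domed shoulder, 155 mm high, 1.6 kg; origin at the centre of its underside, 12 mm above the table, z up the axis.
- shell_port (a point): Centre of the port's mouth, at the top face of the shell's bare steel neck (46 mm in diameter), 167 mm above the table; z points up the bore. The bore is 28 mm in diameter through the neck, 35 mm long; below that the shell is hollow to 8 mm above its underside. The port is open and faces straight up.
- scope: Loose rigid borescope hanging upright in one (any) of the three holes of the rack. Origin on its axis at the underside of its collar, 115 mm above the table; z up. Upwards: collar 32 mm dia., 6 mm high; round black handle 24 mm dia., to 50 mm (grip here, middle at 30 mm); black eyepiece cup 33 mm dia., top at 60 mm. Downwards: steel stem 10 mm dia., 100 mm long. About 0.16 kg.
- scope_tip (a point): Centre of the lens at the lower end of the borescope's stem, 100 mm below the scope's origin on its axis.
- scope_band (a point): Centre of the dark band, 6 mm high, round the borescope's stem: on its axis, 55 mm below the scope's origin and 45 mm above the lens.
- rack: Tool rack, fixed: aluminium bar 64 x 212 x 10 mm on end plates, top 115 mm above the table; origin on the table under its middle. Three 20 mm holes run along its y axis (at -70, 0 and 70 mm), so fingers that close along its x axis clear the neighbouring tools, whose handles rise 60 mm above the bar.
- gauge: Bystander in another hole of the rack: thread plug gauge with a straight aluminium handle 22 mm across and 60 mm high above the rack, flat top. Origin at the underside of its collar.
- brush: Bystander in another hole of the rack: bore brush with a bulbous wooden handle 25 mm across and 60 mm high above the rack. Origin at the underside of its collar.
- bottle: Bystander: white bottle, 60 mm in diameter, 150 mm high, on the far side of the table.
- port_cap: Bystander: the shell's black protective cap, 48 mm in diameter and 26 mm high, on the table beside the stand, about 115 mm from the shell's axis.
- die_grinder: Bystander: die grinder lying on the table, about 230 mm long and 50 mm high.
- discs: Bystander: stack of flap discs, 115 mm in diameter, 24 mm high.
- marker: Bystander: marker pen lying between the stand and the rack, about 125 mm long and 14 mm high.

How it is judged:
By the outcome, as a careful person would: the job done as asked, in the order asked, and still so for the second after the job is handed in, while the arm keeps its last pose, push and grip.
It also fails if it takes over 69 s, if anything falls off the work surface, if the arm or the gripper's body presses on something with over 40 N, if the wrist force passes 120 N, or if a joint passes its speed limit or range.

## Working session

There is one attempt and no reset: what is moved stays moved. The work goes in short steps, Python scripts to look and compute and a shell command to move; the robot and the scene stay as the last step left them, time stands still between calls to the robot, and variables do not carry over. Pictures are saved under pics/ and viewed, about 8 in all and at most 12, crops included, and the job is handed in when it is done.

```bash
mkdir -p pics; ls; cat > h.py <<'E'
import numpy as np,cv2,json
from station import r,vision,finish_job
def cap(n,f=None):
    c=vision.capture(n); d={k:np.array(c[k]) for k in("K","xyz","orientation")}
    d["frame"]=np.array(c["frame"])
    d["extra"]={k:c[k] for k in c if k not in("frame","K","xyz","orientation")}
    if f: cv2.imwrite("pics/%s.png"%f,d["frame"][:,:,::-1]); np.savez("pics/%s.npz"%f,frame=d["frame"],K=d["K"],xyz=d["xyz"],orientation=d["orientation"])
    return d
def load(f): return dict(np.load("pics/%s.npz"%f))
def proj(c,P):
    p=(np.atleast_2d(P)-c["xyz"])@c["orientation"]; p=p*[1,-1,-1]
    q=p@c["K"].T; return q[:,:2]/q[:,2:]
def onz(c,u,v,z):
    d=np.linalg.inv(c["K"])@[u,v,1]; d=c["orientation"]@(d*[1,-1,-1])
    return c["xyz"]+d*(z-c["xyz"][2])/d[2]
E
python3 - <<'E'
from h import *
np.set_printoptions(precision=4,suppress=True)
s=r.sense(); print(s)
for n in("scene","top","wrist"):
    c=cap(n,n+"0"); print(n,c["K"].tolist(),c["xyz"],c["orientation"].tolist(),c["extra"])
a=[cv2.imread("pics/%s0.png"%n) for n in("scene","top")]
E
```

```text
pics
{'time_s': 0.0, 'joints': array([ 87.2951,  22.0911,   0.3803,  -0.0311, -68.4122, -14.8182]), 'joint_velocities': array([ 0.0668, -0.0598, -0.027 ,  0.063 , -0.052 ,  0.0292]), 'effort': array([ -0.0014, -39.0666,  18.7411,   4.22  ,   0.0111,  -0.0002]), 'tcp_pos': array([0.188 , 0.5955, 0.2465]), 'ee_rot': array([[ 0.9535, -0.3013, -0.0006],
       [-0.3013, -0.9535, -0.0021],
       [ 0.0001,  0.0022, -1.    ]]), 'wrist_force': array([-0.7913, -0.7562, -0.3635]), 'moment': array([ 0.0173,  0.0441, -0.0128]), 'gripper_width': 1.0015932824671088}
scene [[374.7666717159149, 0.0, 247.37343675361737], [0.0, 374.7666717159149, 189.62998833574662], [0.0, 0.0, 1.0]] [ 1.1209 -0.8136  0.8035] [[0.8286311524001605, -0.33356260195040777, 0.44956245823250823], [0.5597115030892795, 0.479811227476443, -0.6756509596656312], [0.009666777204491068, 0.811490712557835, 0.5842853556703743]] {}
top [[481.9957338599523, 0.0, 260.64762605532945], [0.0, 481.9957338599523, 191.22196180080502], [0.0, 0.0, 1.0]] [0.3098 0.0133 1.8939] [[0.028159515119456847, 0.9899678704315027, -0.1384581424891744], [-0.9994962420523616, 0.029913597531437828, 0.010603716609469096], [0.014639119899906884, 0.1380897975812935, 0.9903115186508301]] {}
wrist [[316.73223018512675, 0.0, 251.15389240157938], [0.0, 316.73223018512675, 189.50621271394238], [0.0, 0.0, 1.0]] [0.2603 0.5714 0.3836] [[-0.3005715054702322, 0.9161731550016416, 0.26511039239097356], [-0.9537585112869411, -0.28907985168610917, -0.08232582521211286], [0.0012133618901336736, -0.2775960903965957, 0.9606971106178309]] {}
```

View pics/scene0.png

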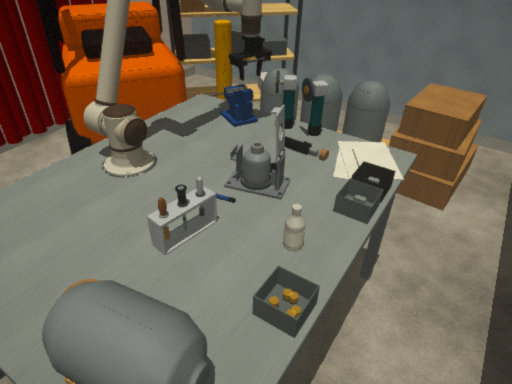

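View pics/top0.png

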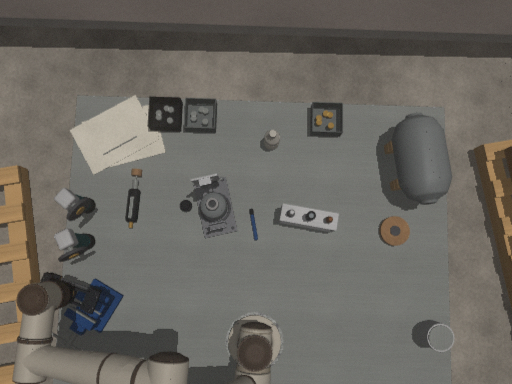

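The scene view shows the yoke upright at about (280,140) beside the shell at (257,160), and the rack at (183,215). The rack holds the wooden brush, the black scope in the middle (182,190) and the metal gauge. The top view shows the shell at (213,206), the yoke at (205,181) and the scope at (310,216). Next I'll view an enlarged crop of both.

```bash
python3 - <<'E'
from h import *
t=cv2.imread("pics/top0.png")[165:245,170:350]; s=cv2.imread("pics/scene0.png")[100:260,130:330]
t=cv2.resize(t,None,fx=4,fy=4,interpolation=3)  # 720x320
s=cv2.resize(s[:, :],None,fx=1.7,fy=1.7,interpolation=3)
W=np.zeros((320+s.shape[0],720,3),np.uint8);W[:320]=t;W[320:,:s.shape[1]]=s
cv2.imwrite("pics/c1.png",W)
for z,p in((.167,(213,206)),(.175,(310,216)),(.175,(290,213)),(.175,(329,220)),(.29,(205,181))): print(p,onz(load("top0"),*p,z))
E
```

```text
(213, 206) [0.49243441 0.16460444 0.167     ]
(310, 216) [ 0.46593454 -0.18432907  0.175     ]
(290, 213) [ 0.47459447 -0.11245737  0.175     ]
(329, 220) [ 0.45358835 -0.25260872  0.175     ]
(205, 181) [0.56312358 0.18422668 0.29      ]
```

View pics/c1.png

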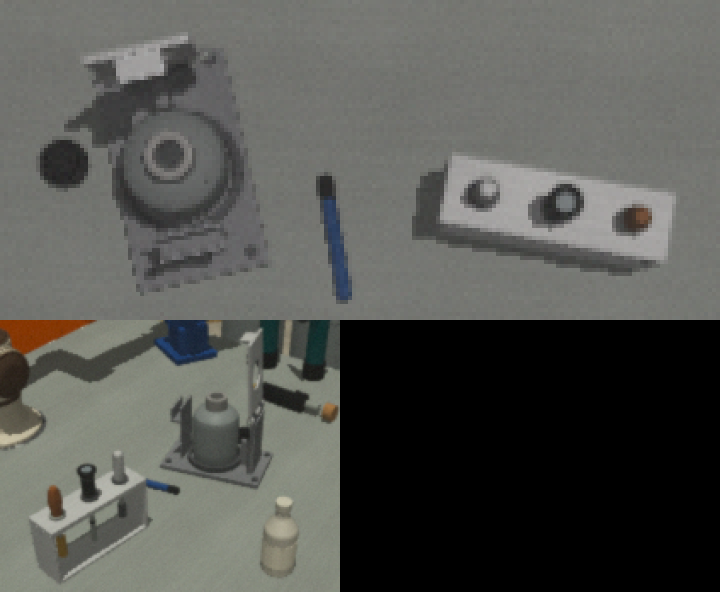

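```bash
python3 - <<'E'
from h import *
from scipy.optimize import least_squares
np.set_printoptions(precision=4,suppress=True)
t=load("top0");s=load("scene0")
T=lambda x,y:(170+x/4-.4,165+y/4-.4)
S=lambda x,y:(130+x/1.7,100+(y-320)/1.7)
port=onz(t,*T(168,155),.167); print("port top",port, "scope",onz(t,*T(565,202),.175),"gauge",onz(t,*T(486,191),.175),"brush",onz(t,*T(638,217),.175))
a,b,c=[onz(t,*T(*p),.012)[:2] for p in((222,48),(268,265),(138,292))]
print("sides",np.linalg.norm(a-b),np.linalg.norm(b-c)); d=(a-b); yaw=np.degrees(np.arctan2(d[1],d[0])); e=b-c; print("yaw",yaw,np.degrees(np.arctan2(e[1],e[0]))+90)
# rack top corners
R=[onz(t,*T(*p),.115)[:2] for p in((452,154),(675,192),(663,260),(441,222))]
print("rack",np.linalg.norm(R[0]-R[1]),np.linalg.norm(R[1]-R[2]),np.mean(R,0),np.degrees(np.arctan2(*(R[0]-R[1])[::-1])))
for u,v in (S(217,396),): print("scene port",u,v,proj(s,port))
print("scope in scene", S(88,467), proj(s,np.r_[onz(t,*T(565,202),.175)]))
# yoke
y=np.radians(yaw);ex=np.r_[np.cos(y),np.sin(y),0];ey=np.r_[-ex[1],ex[0],0];ez=np.r_[0,0,1]
h=np.r_[port[:2],.145]+.085*ex; print("hinge",h)
for th in(1.2,1.3,1.4,1.5,1.6):
    L=-np.cos(th)*ex+np.sin(th)*ez;n=np.sin(th)*ex+np.cos(th)*ez
    P=[h+.163*L+k*.045*ey+.003*n for k in(-1,1)]
    print(th,((proj(t,P)-[169.6,164.6])*4).round(),((proj(s,P)-[130,100])*1.7+[0,320]).round())
E
```

```text
port top [0.5019 0.17   0.167 ] scope [ 0.4693 -0.1873  0.175 ] gauge [ 0.477  -0.1164  0.175 ] brush [ 0.4577 -0.2529  0.175 ]
sides 0.2192259294275427 0.1286758002954921
yaw 13.974820093524853 13.395576959024552
rack 0.20988660991781163 0.06426910527240022 [ 0.4701 -0.1876] 81.97468078832023
scene port 257.6470588235294 144.7058823529412 [[256.3276 143.4648]]
scope in scene (181.76470588235293, 186.47058823529412) [[179.7233 186.9099]]
hinge [0.5844 0.1906 0.145 ]
1.2 [[200.  92.]
 [ 95. 115.]] [[223. 346.]
 [237. 328.]]
1.3 [[196.  74.]
 [ 90.  96.]] [[231. 345.]
 [245. 327.]]
1.4 [[192.  55.]
 [ 86.  77.]] [[239. 344.]
 [253. 326.]]
1.5 [[188.  35.]
 [ 82.  58.]] [[248. 345.]
 [261. 327.]]
1.6 [[184.  17.]
 [ 78.  39.]] [[256. 346.]
 [269. 328.]]
```

```bash
python3 -m jog '{"rot":[[0,0,-5.8],[0,0,-5.8],[0,0,-5.8],[0,0,-5.8],[0,0,-5.8],[0,0,-5.8],[0,0,-5.8],[0,0,-5.8],[0,0,-5.8],[0,0,-6]],"delta_pos":[[0,0,36],[0,0,36],[10,-10,36],[26,-26,35],[26,-26,0],[26,-26,0],[26,-26,0],[26,-26,0],[26,-26,0],[26,-26,0]],"grip":[0,0,0,0,0,0,0,0,0,0]}'
python3 -m jog '{"rot":[[0,0,0],[0,0,0],[0,0,0],[0,0,0],[0,0,0],[0,0,0],[0,0,0],[0,0,0],[0,0,0],[0,0,0]],"delta_pos":[[26,-24,0],[26,-24,0],[26,-24,0],[26,-24,0],[26,-24,0],[26,-24,0],[26,-24,0],[26,-24,0],[26,-14,0],[0,0,0]],"grip":[0,0,0,0,0,0,0,0,0,0]}'
```

```text
time_s: 0.98
tcp_pos: [0.3763, 0.407, 0.3841]
ee_rot: [[0.242, -0.97, -0.0], [-0.97, -0.242, -0.0], [0.0, 0.0, -1.0]]
wrist_force: [1.1, 0.6, 0.3]
gripper_width: 0.326
time_s: 1.82
tcp_pos: [0.6127, 0.1996, 0.382]
ee_rot: [[0.242, -0.97, -0.002], [-0.97, -0.242, -0.002], [0.001, 0.002, -1.0]]
wrist_force: [0.4, 1.2, -0.6]
gripper_width: 0.006
```

```bash
python3 -m jog '{"rot":[[0,0,0],[0,0,0],[0,0,0],[0,0,0]],"delta_pos":[[0,0,-25],[0,0,-25],[0,0,-20],[0,0,0]],"grip":[0,0,0,0]}'
python3 - <<'E'
from h import *
s=cap("scene","s1"); cv2.imwrite("pics/c2.png",cv2.resize(s["frame"][60:220,180:360,::-1],None,fx=3.5,fy=3.5,interpolation=3))
print(r.sense()["tcp_pos"],r.sense()["wrist_force"])
E
```

```text
time_s: 2.15
tcp_pos: [0.607, 0.2023, 0.3086]
ee_rot: [[0.246, -0.969, -0.01], [-0.969, -0.246, -0.004], [0.001, 0.011, -1.0]]
wrist_force: [0.1, -0.5, -2.0]
gripper_width: 0.005
[0.6082097  0.20243215 0.31165478] [-0.06803979 -0.4599225   1.26798686]
```

View pics/c2.png

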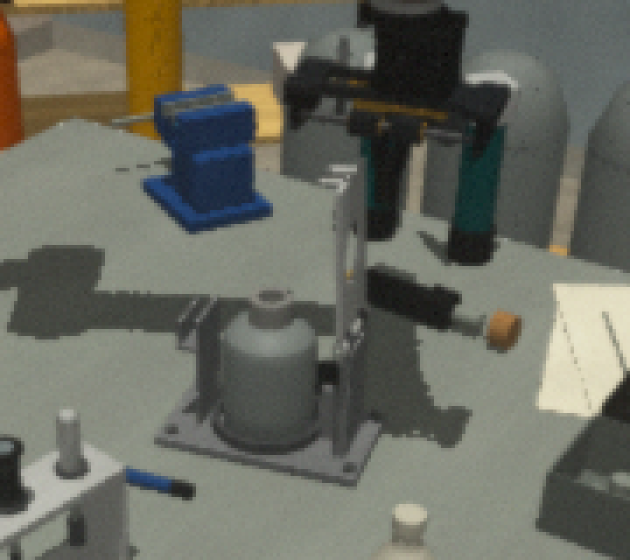

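```bash
python3 -m jog '{"rot":[[0,0,0],[0,0,0],[0,0,0],[0,0,0],[0,0,0],[0,0,0],[0,0,0],[0,0,0],[0,0,0],[0,0,0]],"delta_pos":[[-18,-7,3],[-18,-7,3],[-12,-3,-3],[-12,-3,-4],[-11.5,-2.8,-5.5],[-11.5,-2.8,-5.5],[-10.5,-2.5,-7.5],[-10.5,-2.5,-7.5],[-9,-2.2,-9.3],[-9,-2.2,-9.3]],"grip":[0,0,0,0,0,0,0,0,0,0]}'
python3 - <<'E'
from h import *
s=cap("scene","s2"); cv2.imwrite("pics/c3.png",cv2.resize(s["frame"][60:220,180:360,::-1],None,fx=3,fy=3,interpolation=3))
print(r.sense()["tcp_pos"],r.sense()["wrist_force"])
E
```

```text
time_s: 3.03
tcp_pos: [0.4884, 0.1684, 0.2716]
ee_rot: [[0.248, -0.969, 0.006], [-0.969, -0.248, 0.002], [-0.001, -0.006, -1.0]]
wrist_force: [0.8, -0.7, 1.5]
gripper_width: 0.009
[0.48588737 0.16756034 0.26936712] [-1.30269535 -0.05882906 -2.78862047]
```

View pics/c3.png

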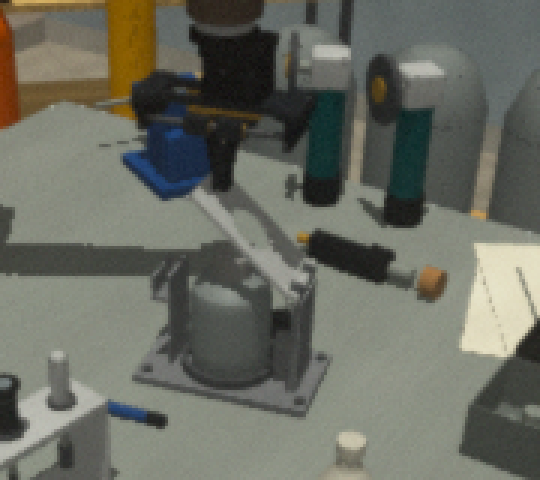

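The yoke is at roughly 40–45°, with the fingertip on its outer face near the free end, around (220,185). I'll continue along the arc.

```bash
python3 -m jog '{"rot":[[0,0,0],[0,0,0],[0,0,0],[0,0,0],[0,0,0],[0,0,0],[0,0,0],[0,0,0]],"delta_pos":[[-7.2,-1.8,-12],[-7.2,-1.8,-12],[-5.3,-1.3,-12.5],[-5.3,-1.3,-12.5],[-3.2,-0.8,-12.7],[-3.2,-0.8,-12.7],[0,0,-8],[0,0,-8]],"grip":[0,0,0,0,0,0,0,0]}'
python3 -m jog '{"rot":[[0,0,0],[0,0,0],[0,0,0],[0,0,0],[0,0,0]],"delta_pos":[[0,0,-4],[0,0,-3],[0,0,-2],[0,0,0],[0,0,0]],"grip":[0,0,0,0,0]}'
```

```text
time_s: 3.75
tcp_pos: [0.4568, 0.1605, 0.1792]
ee_rot: [[0.247, -0.969, 0.002], [-0.969, -0.247, 0.001], [-0.0, -0.002, -1.0]]
wrist_force: [-0.8, -0.7, 1.1]
gripper_width: 0.004
time_s: 4.17
tcp_pos: [0.4567, 0.1604, 0.1732]
ee_rot: [[0.248, -0.969, 0.002], [-0.969, -0.248, 0.0], [0.0, -0.002, -1.0]]
wrist_force: [-8.8, 0.7, 20.3]
gripper_width: 0.01
```

```bash
python3 -m jog '{"rot":[[0,0,0],[0,0,0],[0,0,0],[0,0,-5],[0,0,-5],[0,0,-6],[0,0,-6.4],[0,0,0],[0,0,0],[0,0,0]],"delta_pos":[[0,0,30],[0,0,40],[0,0,40],[1,-30,0],[1,-30,0],[1,-35,0],[1,-35,0],[1,-35,0],[1,-35,0],[1,-35,0]],"grip":[0,0,0,0,100,100,100,100,100,100]}'
python3 -m jog '{"rot":[[0,0,0],[0,0,0],[0,0,0],[0,0,0],[0,0,0],[0,0,0]],"delta_pos":[[2,-30,0],[2,-30,0],[1,-30,0],[1,-22,0],[0,0,0],[0,0,0]],"grip":[100,100,100,100,100,100]}'
python3 - <<'E'
from h import *
np.set_printoptions(precision=4,suppress=True)
w=cap("wrist","w1");s=cap("scene","s3");t=cap("top","t3")
W=np.zeros((560,790,3),np.uint8)
W[:384,:512]=w["frame"][:,:,::-1]
a=cv2.resize(s["frame"][120:200,210:300,::-1],None,fx=3,fy=3,interpolation=3);W[:240,515:785]=a
b=cv2.resize(t["frame"][170:240,180:245,::-1],None,fx=4,fy=4,interpolation=3);W[245:525,515:775]=b
cv2.imwrite("pics/c4.png",W)
q=r.sense();print(q["tcp_pos"],q["ee_rot"],q["wrist_force"])
print(w["xyz"],w["orientation"], proj(w,[.4693,-.1873,.175]),proj(t,[.5019,.17,.167]))
E
```

```text
time_s: 5.0
tcp_pos: [0.4634, -0.0768, 0.28]
ee_rot: [[-0.141, -0.99, 0.002], [-0.99, 0.141, 0.0], [-0.0, -0.002, -1.0]]
wrist_force: [1.2, 1.1, 0.1]
gripper_width: 0.376
time_s: 5.5
tcp_pos: [0.4693, -0.1883, 0.2793]
ee_rot: [[-0.144, -0.99, 0.0], [-0.99, 0.144, -0.0], [0.0, -0.0, -1.0]]
wrist_force: [-1.0, -0.3, -0.9]
gripper_width: 0.836
[ 0.4693 -0.1866  0.2795] [[-0.1405 -0.9901  0.0004]
 [-0.9901  0.1405  0.    ]
 [-0.0001 -0.0004 -1.    ]] [-0.2645  0.2335  0.2779]
[ 0.4578 -0.2652  0.4163] [[-0.9897 -0.1373 -0.0404]
 [ 0.1431 -0.9506 -0.2756]
 [-0.0006 -0.2785  0.9604]] [[251.0797 200.0043]] [[211.6104 203.3415]]
```

View pics/c4.png

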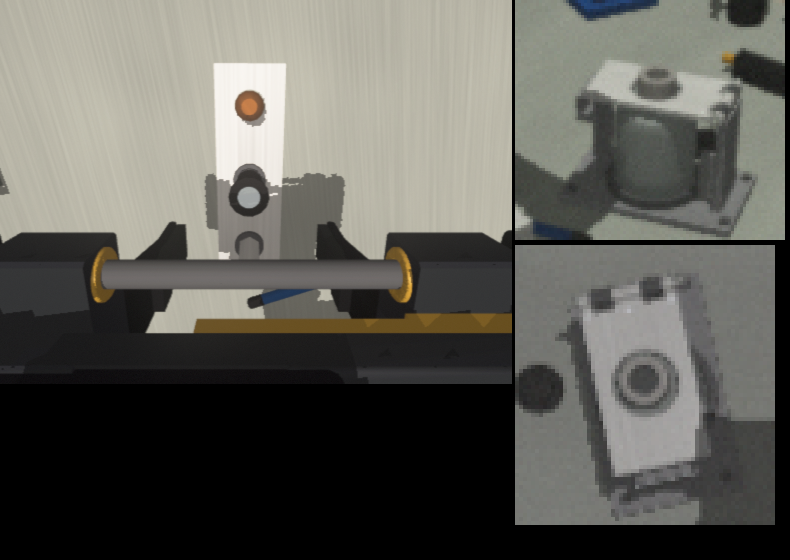

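The yoke lies flat over the neck. In the wrist view the eyepiece cup is at (249,197), against a predicted (251,200), so it's about 2 mm off.

```bash
python3 - <<'E'
from h import *
w=load("w1");t=load("t3")
f=w["frame"].astype(np.uint8)
g=cv2.cvtColor(f,cv2.COLOR_RGB2GRAY)[150:225,220:280]
# cup lens (bright inside dark ring)
m=cv2.inRange(g,0,60);n,l,st,ce=cv2.connectedComponentsWithStats(m)
for i in range(1,n):
    if st[i,4]>100: print(st[i],ce[i]+[220,150], onz(w,*(st[i,:2]+st[i,2:4]/2+[219.5,149.5]),.175))
print(onz(w,249,197.5,.175), onz(w,249.5,105,.175))
# neck in the top view
g=t["frame"][170:240,180:245].mean(2).astype(np.uint8)
print("port top", onz(t,180+645/4-515/4-.4,170+(380-245)/4-.4,.167))
E
```

```text
[  9  20  40  46 836] [248.9138756  193.26076555] [ 0.4704322  -0.19380369  0.175     ]
[ 0.47064349 -0.18961963  0.175     ] [ 0.4599207 -0.2602425  0.175    ]
port top [0.50192158 0.1682394  0.167     ]
```

```bash
python3 -m jog '{"rot":[[0,0,0.1],[0,0,0],[0,0,0],[0,0,0],[0,0,0],[0,0,0]],"delta_pos":[[1.2,-2,-25],[0,0,-35],[0,0,-35],[0,0,-22],[0,0,-10],[0,0,0]],"grip":[100,100,100,100,100,100]}'
python3 -m jog '{"rot":[[0,0,0],[0,0,0],[0,0,0],[0,0,0],[0,0,0],[0,0,0],[0,0,0],[0,0,0],[0,0,0],[0,0,0]],"delta_pos":[[0,0,0],[0,0,0],[0,0,0],[0,0,0],[0,0,0],[0,0,0],[0,0,0],[0,0,0],[0,0,0],[0,0,0]],"grip":[0,0,0,0,0,0,0,0,0,0]}'
python3 - <<'E'
from h import *
q=r.sense();print(q["tcp_pos"],q["wrist_force"],q["gripper_width"],q["ee_rot"])
E
```

```text
time_s: 6.15
tcp_pos: [0.4692, -0.1882, 0.1504]
ee_rot: [[-0.138, -0.99, -0.005], [-0.99, 0.138, 0.001], [0.0, 0.005, -1.0]]
wrist_force: [0.6, -0.4, -0.0]
gripper_width: 1.001
time_s: 6.98
tcp_pos: [0.4704, -0.1892, 0.1523]
ee_rot: [[-0.14, -0.99, 0.0], [-0.99, 0.14, -0.0], [0.0, -0.0, -1.0]]
wrist_force: [0.1, -0.5, 0.1]
gripper_width: 0.356
[ 0.4703927  -0.18921348  0.15230829] [ 0.14815135 -0.46251113  0.09911758] 0.35622220032295315 [[-1.39546613e-01 -9.90215473e-01  2.44582614e-04]
 [-9.90215501e-01  1.39546593e-01 -9.79136880e-05]
 [ 6.28249785e-05 -2.55853019e-04 -9.99999965e-01]]
```

```bash
python3 -m jog '{"rot":[[0,0,0],[0,0,0],[0,0,0],[0,0,0],[0,0,0],[0,0,0]],"delta_pos":[[0,0,0],[0,0,0],[0,0,0],[0,0,0],[0,0,0],[0,0,0]],"grip":[0,0,0,0,0,0]}'
python3 -m jog '{"rot":[[0,0,0],[0,0,0],[0,0,0],[0,0,0],[0,0,0],[0,0,0],[0,0,0],[0,0,0],[0,0,0],[0,0,0]],"delta_pos":[[0,0,5],[0,0,15],[0,0,25],[0,0,30],[0,0,30],[0,0,30],[0,0,30],[0,0,20],[0,0,5],[0,0,0]],"grip":[0,0,0,0,0,0,0,0,0,0]}'
```

```text
time_s: 7.48
tcp_pos: [0.4704, -0.1892, 0.1523]
ee_rot: [[-0.139, -0.99, 0.0], [-0.99, 0.139, -0.0], [0.0, -0.0, -1.0]]
wrist_force: [-0.0, 0.0, 0.5]
gripper_width: 0.357
time_s: 8.32
tcp_pos: [0.4704, -0.189, 0.3433]
ee_rot: [[-0.14, -0.99, 0.003], [-0.99, 0.14, 0.0], [-0.001, -0.003, -1.0]]
wrist_force: [-0.4, 0.2, -1.4]
gripper_width: 0.357
```

```bash
python3 -m jog '{"rot":[[0,0,0],[0,0,0],[0,0,0],[0,0,0],[0,0,0],[0,0,0],[0,0,0],[0,0,0],[0,0,0],[0,0,0]],"delta_pos":[[1,10,0],[2,20,0],[3,30,0],[3,30,0],[3,30,0],[3,30,0],[3,30,0],[3,30,0],[3,30,0],[3,30,0]],"grip":[0,0,0,0,0,0,0,0,0,0]}'
python3 -m jog '{"rot":[[0,0,0],[0,0,0],[0,0,0],[0,0,0],[0,0,0],[0,0,0],[0,0,0],[0,0,0],[0,0,0],[0,0,0]],"delta_pos":[[3,30,0],[3,30,0],[2,30,0],[0,30,0],[0,30,0],[0,20,0],[0,10,0],[0,0,0],[0,0,0],[0,0,0]],"grip":[0,0,0,0,0,0,0,0,0,0]}'
python3 - <<'E'
from h import *
np.set_printoptions(precision=4,suppress=True)
w=cap("wrist","w2");s=cap("scene","s4")
W=np.zeros((590,790,3),np.uint8)
W[:384,:512]=w["frame"][:,:,::-1]
W[:384,515:787]=cv2.resize(s["frame"][70:198,200:290,::-1],None,fx=3,fy=3,interpolation=3)[:, :272].copy() if 0 else cv2.resize(s["frame"][70:198,205:295,::-1],(272,384),interpolation=3)
cv2.imwrite("pics/c5.png",W)
q=r.sense();print(q["tcp_pos"],q["ee_rot"],q["wrist_force"],q["gripper_width"])
print(w["xyz"],proj(w,[.502,.169,.167]))
tc=q["tcp_pos"]; print(proj(w,[tc+[0,0,-.152+.175],tc+[0,0,-.152+.115],tc+[0,0,-.152+.015]]))
E
```

```text
time_s: 9.15
tcp_pos: [0.4959, 0.0827, 0.3397]
ee_rot: [[-0.139, -0.99, -0.005], [-0.99, 0.139, -0.001], [0.002, 0.005, -1.0]]
wrist_force: [0.3, -0.1, -1.7]
gripper_width: 0.356
time_s: 9.98
tcp_pos: [0.5049, 0.26, 0.3415]
ee_rot: [[-0.14, -0.99, -0.001], [-0.99, 0.14, -0.001], [0.001, 0.001, -1.0]]
wrist_force: [-0.2, -0.5, -1.3]
gripper_width: 0.362
[0.5052 0.2597 0.3422] [[-0.1409 -0.99   -0.0004]
 [-0.99    0.1409 -0.0003]
 [ 0.0004  0.0003 -1.    ]] [-0.3689 -0.0375 -1.419 ] 0.3598975064604537
[0.4939 0.1832 0.4786] [[240.1434  83.7902]]
[[249.714  293.7088]
 [250.0595 233.7534]
 [250.3237 187.8971]]
```

View pics/c5.png

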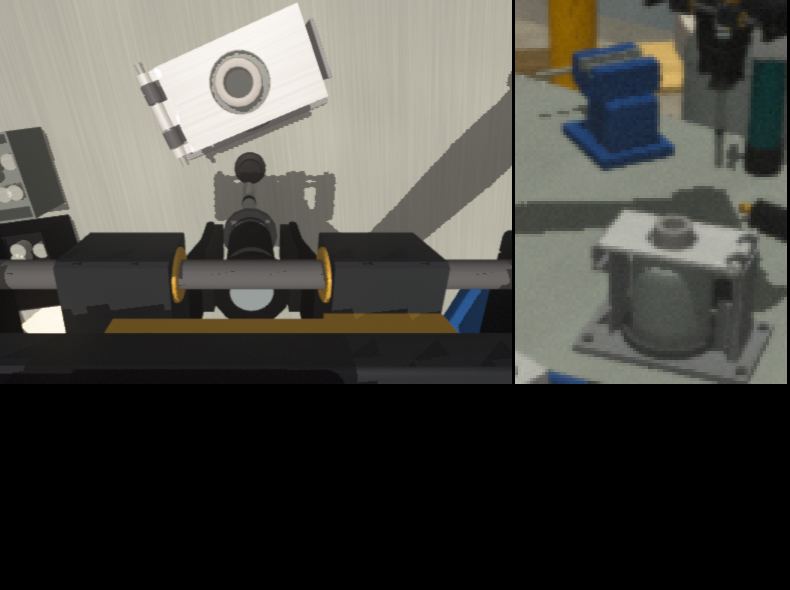

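The scope is held upright, with its collar at (249,230) and its stem running up to about (249,190). The black disc at (250,167) is the port cap on the table. The port bore is at about (238,82), against a predicted (240,84). I'll enlarge the stem and port.

```bash
python3 - <<'E'
from h import *
w=load("w2");s=load("s4")
W=np.zeros((600,800,3),np.uint8)
W[:600,:360]=cv2.resize(w["frame"][50:250,190:310,::-1],None,fx=3,fy=3,interpolation=3)
W[:600,365:785]=cv2.resize(s["frame"][75:175,230:300,::-1],None,fx=6,fy=6,interpolation=3)
cv2.imwrite("pics/c6.png",W)
E
```

```text
(no output)
```

View pics/c6.png

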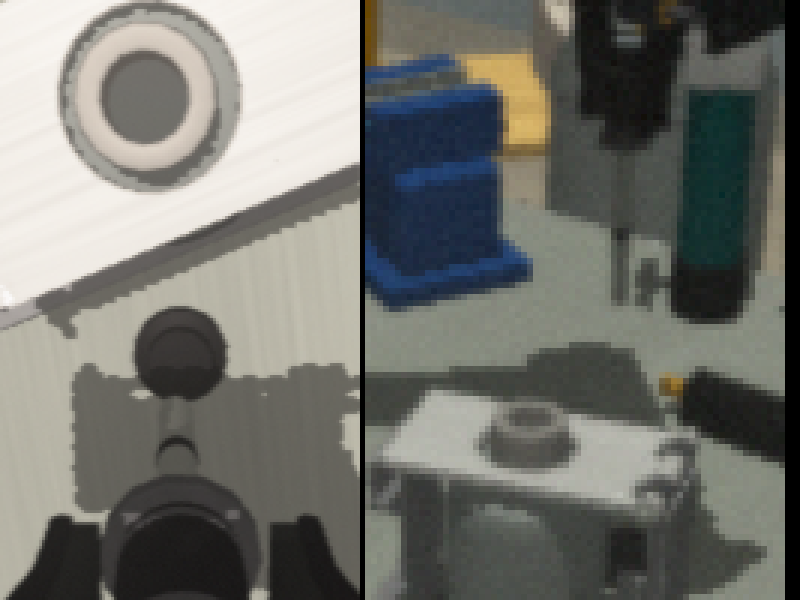

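```bash
cat > stem.py <<'E'
from h import *
def centre(g,row,c0,half,thr=None):
    """sub-pixel edges by strongest gradients either side of c0"""
    p=cv2.GaussianBlur(g,(3,1),0)[row].astype(float); d=np.abs(np.gradient(p))
    def pk(a,b):
        i=a+int(np.argmax(d[a:b])); y=d[i-1:i+2]; o=(y[0]-y[2])/(2*(y[0]-2*y[1]+y[2])+1e-9); return i+np.clip(o,-.5,.5)
    l=pk(c0-half,c0);r_=pk(c0+1,c0+half+1); return l,r_
E
python3 - <<'E'
from stem import *
np.set_printoptions(precision=2,suppress=True)
w=load("w2");s=load("s4"); tc=np.r_[.5052,.2597,.3422]
for n,c,rows,c0,hf in(("w",w,range(184,206,2),249,9),("s",s,range(100,126,2),272,5)):
    g=cv2.cvtColor(c["frame"],cv2.COLOR_RGB2GRAY)
    zs=np.linspace(.015,.115,200); P=proj(c,tc+np.c_[zs*0,zs*0,zs-.152])
    for v in rows:
        l,r_=centre(g,v,c0,hf); pu=np.interp(v,*(P[np.argsort(P[:,1])][:,[1,0]].T))
        print(n,v,np.r_[l,r_,(l+r_)/2,pu,(l+r_)/2-pu])
    print(P[0],P[-1])
E
```

```text
w 184 [246.94 250.5  248.72 250.3   -1.58]
w 186 [246.79 250.75 248.77 250.3   -1.54]
w 188 [245.93 251.   248.46 250.3   -1.84]
w 190 [242.21 250.5  246.36 250.29  -3.93]
w 192 [242.21 254.3  248.26 250.28  -2.02]
w 194 [242.3  254.07 248.19 250.27  -2.08]
w 196 [244.6  252.5  248.55 250.26  -1.71]
w 198 [242.62 254.46 248.54 250.24  -1.71]
w 200 [241.58 255.46 248.52 250.23  -1.71]
w 202 [240.91 256.13 248.52 250.22  -1.7 ]
w 204 [240.7  256.4  248.55 250.21  -1.66]
[250.3  187.92] [250.03 233.78]
s 100 [271.   274.87 272.94 272.11   0.83]
s 102 [270.67 274.9  272.78 272.01   0.77]
s 104 [270.87 274.64 272.76 271.91   0.85]
s 106 [270.75 274.25 272.5  271.81   0.69]
s 108 [270.75 274.17 272.46 271.7    0.75]
s 110 [270.39 274.5  272.44 271.6    0.84]
s 112 [268.93 274.5  271.71 271.5    0.21]
s 114 [270.57 273.53 272.05 271.4    0.65]
s 116 [270.53 273.79 272.16 271.3    0.86]
s 118 [270.55 273.2  271.87 271.2    0.68]
s 120 [270.53 275.26 272.89 271.1    1.8 ]
s 122 [270.53 275.18 272.85 270.99   1.86]
s 124 [270.46 277.33 273.89 270.89   3.  ]
[270.87 124.5 ] [272.21  98.04]
```

```bash
python3 -m jog '{"rot":[[0,0,0],[0,0,0],[0,0,0],[0,0,0],[0,0,0],[0,0,0],[0,0,0],[0,0,0],[0,0,0],[0,0,0]],"delta_pos":[[0,-15,0],[-1,-25,0],[-1,-25,0],[-1,-17,0],[0,-10,0],[0,0,-5],[0,0,-10],[0,0,-5],[0,0,0],[0,0,0]],"grip":[0,0,0,0,0,0,0,0,0,0]}'
python3 - <<'E'
from h import *
np.set_printoptions(precision=4,suppress=True)
w=cap("wrist","w3");s=cap("scene","s5");t=cap("top","t5")
q=r.sense();print(q["tcp_pos"],q["wrist_force"],q["gripper_width"])
W=np.zeros((600,800,3),np.uint8)
W[:600,:400]=cv2.resize(w["frame"][120:240,210:290,::-1],None,fx=5,fy=5,interpolation=3)
W[:600,405:797]=cv2.resize(s["frame"][90:165,233:282,::-1],None,fx=8,fy=8,interpolation=3)
cv2.imwrite("pics/c7.png",W)
tc=q["tcp_pos"]
for c in(w,s): print(proj(c,np.r_[[tc+[0,0,z-.152] for z in(.015,.06,.115)],[[tc[0],tc[1],.167]]]))
E
```

```text
time_s: 10.92
tcp_pos: [0.5021, 0.1694, 0.3212]
ee_rot: [[-0.139, -0.99, -0.002], [-0.99, 0.139, -0.001], [0.001, 0.001, -1.0]]
wrist_force: [-0.2, -0.4, -1.4]
gripper_width: 0.357
[0.5025 0.1695 0.3223] [ 0.448  -0.5015 -1.2065] 0.3567388078963824
[[250.3266 188.3517]
 [250.2397 204.5673]
 [250.079  234.5282]
 [250.3549 183.0764]]
[[256.5115 138.9169]
 [256.8273 127.1573]
 [257.2313 112.1099]
 [256.3864 143.5753]]
```

View pics/c7.png

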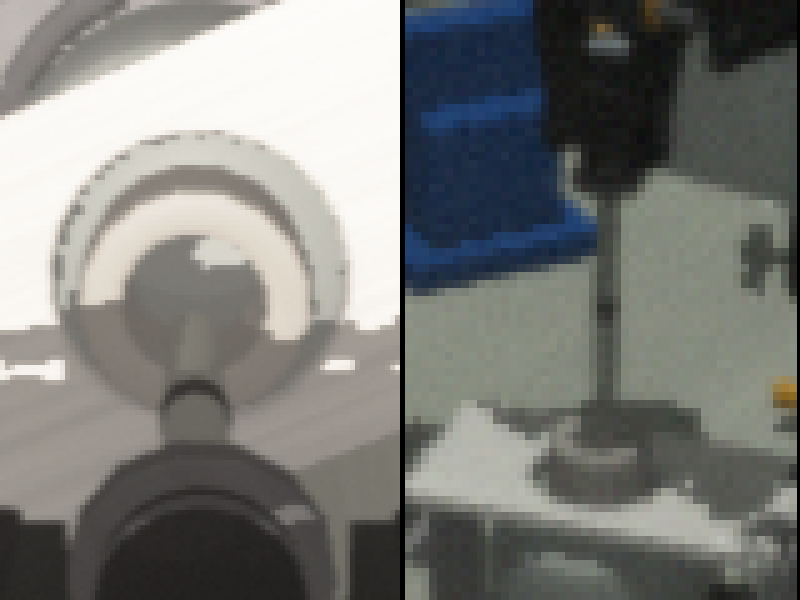

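In the wrist zoom the port centre is (195,305) and the stem column is 195. Sideways alignment is good, but the port is about 2.4 mm further toward −y. The scene view agrees, with the port about 1 px left of the stem. I'll correct that and lower.

```bash
python3 -m jog '{"rot":[[0,0,0],[0,0,0],[0,0,0],[0,0,0],[0,0,0],[0,0,0],[0,0,0],[0,0,0],[0,0,0],[0,0,0]],"delta_pos":[[-0.5,-1.2,0],[-0.3,-1.2,0],[0,0,0],[0,0,-5],[0,0,-8],[0,0,-8],[0,0,-8],[0,0,-5],[0,0,0],[0,0,0]],"grip":[0,0,0,0,0,0,0,0,0,0]}'
python3 - <<'E'
from h import *
np.set_printoptions(precision=4,suppress=True)
w=cap("wrist","w4");s=cap("scene","s6")
for i in range(4):
    q=r.sense();print(q["tcp_pos"],q["wrist_force"]); cap("wrist")
W=np.zeros((600,800,3),np.uint8)
W[:600,:400]=cv2.resize(w["frame"][120:240,210:290,::-1],None,fx=5,fy=5,interpolation=3)
W[:600,405:797]=cv2.resize(s["frame"][90:165,233:282,::-1],None,fx=8,fy=8,interpolation=3)
cv2.imwrite("pics/c8.png",W)
E
```

```text
time_s: 11.9
tcp_pos: [0.5014, 0.1663, 0.2878]
ee_rot: [[-0.139, -0.99, -0.001], [-0.99, 0.139, -0.001], [0.001, 0.001, -1.0]]
wrist_force: [0.2, 0.1, -1.4]
gripper_width: 0.358
[0.5017 0.1666 0.2886] [ 0.2588 -0.3714 -0.832 ]
[0.5018 0.1666 0.2887] [-0.3777 -0.4312 -1.1707]
[0.5017 0.1666 0.2888] [ 0.7635  0.4076 -1.5301]
[0.5017 0.1666 0.2887] [-0.0961 -0.1861 -1.7959]
```

View pics/c8.png

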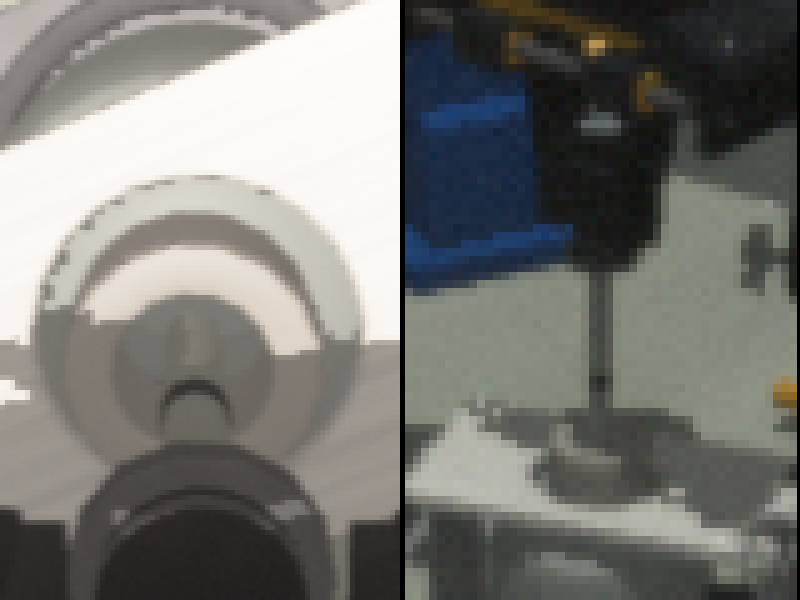

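```bash
python3 - <<'E'
from h import *
w=load("w4");tc=np.r_[.5017,.1666,.2887]
a=np.linspace(0,2*np.pi,180)
for R in(.014,.023):
    for dy in(0,.001,-.001):
        P=proj(w,np.c_[tc[0]+R*np.cos(a),tc[1]+dy+R*np.sin(a),a*0+.167]); Z=(P-[209.6,119.6])*5
        print(R,dy,"L/R",Z[:,0].min().round(),Z[:,0].max().round(),"top",Z[:,1].min().round(),Z[:,1].max().round())
E
```

```text
0.014 0 L/R 122.0 287.0 top 289.0 446.0
0.014 0.001 L/R 123.0 288.0 top 294.0 452.0
0.014 -0.001 L/R 121.0 286.0 top 283.0 441.0
0.023 0 L/R 69.0 340.0 top 236.0 495.0
0.023 0.001 L/R 70.0 341.0 top 242.0 500.0
0.023 -0.001 L/R 68.0 339.0 top 230.0 490.0
```

The stem is centred left to right (194 vs 195), and the port is about 0.9 mm toward +y. I'll correct that and lower the last 30 mm.

```bash
python3 -m jog '{"rot":[[0,0,0],[0,0,0],[0,0,0],[0,0,0],[0,0,0],[0,0,0],[0,0,0],[0,0,0],[0,0,0],[0,0,0]],"delta_pos":[[0,0.9,0],[0,0,-3],[0,0,-6],[0,0,-6],[0,0,-6],[0,0,-5],[0,0,-3],[0,0,-0.5],[0,0,0],[0,0,0]],"grip":[0,0,0,0,0,0,0,0,0,0]}'
python3 - <<'E'
from h import *
np.set_printoptions(precision=4,suppress=True)
w=cap("wrist","w5");s=cap("scene","s7")
for i in range(3):
    q=r.sense();print(q["tcp_pos"],q["wrist_force"],q["moment"]); cap("wrist")
tc=q["tcp_pos"]
print(q["ee_rot"][:,2])
W=np.zeros((600,800,3),np.uint8)
W[:600,:400]=cv2.resize(w["frame"][130:250,210:290,::-1],None,fx=5,fy=5,interpolation=3)
W[:600,405:797]=cv2.resize(s["frame"][115:165,240:273,::-1],(396,600),interpolation=3)[:,:392]
cv2.imwrite("pics/c9.png",W)
Z=lambda P:(proj(s,P)-[239.6,114.6])*12+[405,0]
print("scene zoom: band, port, collar",Z([tc-[0,0,.092],[tc[0],tc[1],.167],tc-[0,0,.037]]))
a=np.linspace(0,6.28,180)
Q=(proj(w,np.c_[tc[0]+.014*np.cos(a),tc[1]+.014*np.sin(a),a*0+.167])-[209.6,129.6])*5;print(Q.min(0),Q.max(0))
B=(proj(w,[tc-[0,0,.092]])-[209.6,129.6])*5;print(B)
E
```

```text
time_s: 13.03
tcp_pos: [0.5017, 0.1674, 0.259]
ee_rot: [[-0.139, -0.99, 0.0], [-0.99, 0.139, 0.0], [-0.0, -0.0, -1.0]]
wrist_force: [0.8, 0.4, -1.6]
gripper_width: 0.36
[0.5017 0.1674 0.2592] [-0.4285  0.0307 -1.0852] [ 0.1162 -0.0569 -0.0184]
[0.5016 0.1674 0.2591] [ 1.0847 -0.5317 -0.9656] [ 0.0689 -0.0482  0.0131]
[0.5016 0.1674 0.2591] [-0.2472  0.1586 -1.249 ] [ 0.0093 -0.0813 -0.0102]
[ 0.0006  0.0003 -1.    ]
scene zoom: band, port, collar [[600.0912 349.4304]
 [600.0846 349.687 ]
 [604.5119 178.9152]]
[115.0216 282.4057] [298.6069 456.431 ]
[[206.8064 371.0007]]
```

View pics/c9.png

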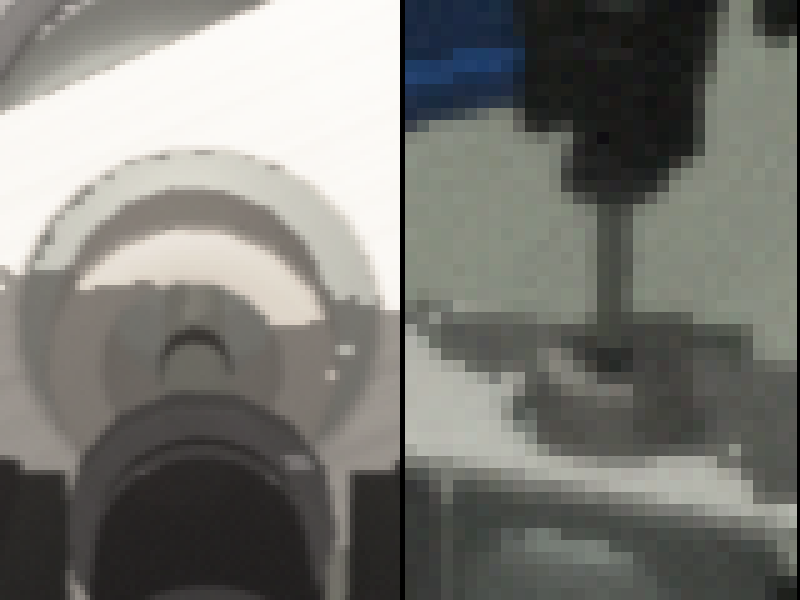

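```bash
python3 - <<'E'
from h import *
np.set_printoptions(precision=4,suppress=True)
for f in("w2","w3","w4","w5"): print(f,load(f)["xyz"])
w=cap("wrist","w6");q=r.sense();tc=q["tcp_pos"];print("now",w["xyz"],tc)
for n in("w4","w5","w6"):
    c=load(n); t={"w4":np.r_[.5017,.1666,.2887]}.get(n,tc)
    # camera position from the rigid offset of w2 (TCP .5052,.2597,.3422)
    x=load("w2")["xyz"]-[.5052,.2597,.3422]+t; print(n,"rigid cam",x)
    for nm,cc in(("reported",c),("rigid",dict(c,xyz=x))):
        a=np.linspace(0,6.28,180)
        for R in(.014,.023):
            Q=(proj(cc,np.c_[t[0]+R*np.cos(a),t[1]+R*np.sin(a),a*0+.167])-[209.6,119.6 if n=="w4" else 129.6])*5
            print(n,nm,R,Q.min(0).round(),Q.max(0).round())
        print((proj(cc,[t-[0,0,.092]])-[209.6,119.6 if n=="w4" else 129.6])*5)
print(np.abs(load("w5")["frame"].astype(int)-w["frame"]).mean())
E
```

```text
w2 [0.4939 0.1832 0.4786]
w3 [0.4913 0.0926 0.4583]
w4 [0.4904 0.0895 0.4248]
w5 [0.4905 0.0904 0.396 ]
now [0.4904 0.0904 0.396 ] [0.5015 0.1674 0.259 ]
w4 rigid cam [0.4904 0.0901 0.4251]
w4 reported 0.014 [122. 289.] [287. 446.]
w4 reported 0.023 [ 69. 236.] [340. 495.]
[[204.3142 425.1906]]
w4 rigid 0.014 [122. 285.] [286. 443.]
w4 rigid 0.023 [ 69. 232.] [339. 492.]
[[203.7279 421.096 ]]
w5 rigid cam [0.4902 0.0909 0.3954]
w5 reported 0.014 [115. 282.] [299. 456.]
w5 reported 0.023 [ 56. 224.] [358. 510.]
[[207.2856 370.6447]]
w5 rigid 0.014 [113. 281.] [297. 455.]
w5 rigid 0.023 [ 54. 222.] [357. 509.]
[[205.2974 369.4184]]
w6 rigid cam [0.4902 0.0909 0.3954]
w6 reported 0.014 [115. 282.] [298. 456.]
w6 reported 0.023 [ 56. 224.] [357. 510.]
[[206.5811 370.6358]]
w6 rigid 0.014 [113. 280.] [297. 455.]
w6 rigid 0.023 [ 54. 222.] [357. 509.]
[[205.2598 369.1307]]
0.7812788221571181
```

The last picture shows the band at the mouth plane: at y≈358 in the scene zoom, against 349 predicted and a port face centred near 355. The stem is centred within about 1 mm and the wrist force is just the tool's weight. I'm handing in.

```bash
python3 -c "
from h import *
q=r.sense();print(q['time_s'],q['tcp_pos'],q['joint_velocities'].round(2),q['gripper_width']);print(finish_job())"
```

```text
13.3333 [0.50152716 0.16740187 0.25897945] [ 0.04  0.   -0.06 -0.14 -0.05 -0.07] 0.3568941955412839
the job is handed in; nothing more can be done
None
```

I shut the yoke and lowered the borescope into the port. I handed the job in at 13.3 s with the arm still holding the scope there.

- **Yoke:** I pushed it shut with the closed fingers, about 20 N at the end. The fingertips stopped at about 148 mm, the height of the shut plate's upper face, and later pictures show it lying flat over the neck.
- **Centring:** the last wrist and scene pictures put the stem within about 1 mm of the bore axis. The radial clearance is 9 mm.
- **Upright:** the tool axis was within 0.1° of vertical. The stem lines fitted before lowering showed under about 0.5° of tilt.
- **Depth:** the dark band is level with the port's top face to about 1–2 mm. This comes from the grasp height and agrees with the scene picture.
- **Contact:** the wrist force read only the scope's weight, about 1.2 N, whenever it was read during the lowering, so I saw no sign of touching the port.

**What disagreed:**
- **Gripper opening:** it read 0.357, which would be about 31 mm if linear, while the handle is 24 mm. The grip stayed stable and I did not find the cause.
- **Cameras:** the scene view and the wrist view differed by about 2 mm on the port's position. I went by where the stem stood relative to the port in the close wrist view.

I did not check the bystanders separately after the moves, nor measure whether the shell had shifted.

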